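Reset the tripped breaker behind a push-push hatch

ROBOT

A 6-joint arm with a two-finger parallel gripper is mounted at the origin on a cart in front of the work surface, level with it; the furniture and walls round the work are solid. World frame = base frame: x ahead of the robot, y to its left, z up, the work surface at z = 0. Lengths are in m, angles in rad, forces in N, time in s.
With the tool pointing down it reaches from about 0.3 to 0.75 m from the base axis. Payload 8.5 kg.
Tool frame: the origin (TCP) lies on the centre line of the jaws, within the pads' length; the fingertips stand 25 mm ahead of it and the grasp point (between the pads) lies 6 mm ahead of it (tip_extent is the distance from the TCP to the fingertips, in m); z points along the fingers, y is the direction in which the jaws open and shut (so a half turn about z gives the same grasp; the last joint's range is limited). The gripper opens to 85 mm and grips with 20 to 120 N. Pads are 22 mm wide; open, the fingers measure 114 mm over their backs; the gripper's body (76 mm by 85 mm) begins 54 mm behind the grasp point. The pads swing forward as they close: fully open they stand 13 mm farther back than shut.
Start: joints at [-1.353, 0.381, 1.297, -0, 1.464, -0.215], TCP at [0.231, -0.499, 0.219] pointing down, gripper open.
Joint ranges: [-3.11, 3.11], [-0.89, 2.33], [0.22, 2.48], [-1.42, 4.56], [0.17, 2.85], [-2.88, 2.88]. Speed limits (rad/s): [2.39, 2.39, 3.14, 3.14, 3.14, 3.14].

INTERFACE

Orientations are given as a 3x3 rotation matrix whose columns are the frame's x, y, z axes.
In Python, from station import state, grab_frame, job_done, search_frame, regions_of, place_of, tip_extent gives the robot as it stands.
- The arm moves only by the tool apply_moves, never from a script. Its argument "series" is a list of rows, each an object with "gripper": the closure, from 0 (fully open) to 1 (shut); "translation": the shift along the world's x, y, z in cm, a list of three; "twist": the turn about the world's z in degrees. In form: [{"gripper": gripper, "translation": [x, y, z], "twist": twist}, ...]. A call has 1 to 20 rows; each row shifts and turns the commanded pose from where the row before left it; what a row does not reach is not made up. A row lasts 1/12 s, in which the tool goes at most 41.7 mm and 7.16 degrees, less where a joint would pass 70% of its speed; a pose out of reach is approached as far as the arm can. A call with a gripper value outside its range is refused whole. The fingers move at their own pace and stop on an object; the grip force is fixed at half the most. Time passes only in rows, so rows that do not move let the fingers close. It gives the time, the measured TCP pose, the force and the opening at its end, in the units of the state.
- state(): the state, without advancing time (a new reading comes with each control period).
- grab_frame(name): name is "scene" or "top" or "wrist"; returns a dict with "frame" (480x640x3 uint8, blue, green, red), "fovy" (degrees; the focal length in pixels is half the picture's height over the tangent of half this angle, whatever the lens; pixels are square), "cx", "cy" (the principal point, pixels), "R" (3x3) and "t" (3): a world point X has camera coordinates R X + t; the wrist camera has in their place "hand_eye" (4x4, takes a point from camera to tool coordinates, whose origin is the TCP and whose axes are the flange's). Camera axes: x right, y down, z forward; pixel columns grow to the right and rows downward; lengths in m; the calibration is good to about 2 mm. A picture is of the moment at which its call begins: read the wrist's pose just before it. There is no depth.
- job_done(): hands the job in, once; it reports no verdict.
Trained networks look in the newest picture that a camera, given by its name, has taken for a name from the list of things; names that differ only in an ending like _2 or _b are one class to them, and where a whole thing is asked for, a point or a joint stands for the part that bears it (a point fixed in the world has none). Each returns a list of dicts, best first, with "score" (0 to 1); they miss things now and then, are a little off and sometimes report something else, mostly with a low value. They report only what shows in the picture. A call takes as long as a camera call. They do not tell look-alikes from the thing itself.
- search_frame(name, camera): "point" ([x, y, z] in m, in world coordinates, good to about 4 mm: the middle of the surface that is visible of it).
- regions_of(name, camera): "pixels" (480x640 bool, what is visible of it).
- place_of(name, camera): "point" ([x, y, z] in m, in world coordinates, good to about 4 mm: a listed point, or the origin of a listed thing).
The state is a dict: "t": time; "joint_positions": joint angles; "qd": joint speeds; "joint_torque": joint torques, N m; "tool_pos": TCP position; "eef_rot": TCP orientation; "contact_force": force on the tool from outside, world axes, zero at the start; "wrist_torque": the same for the moment, N m; "width": finger opening in m.
Only numpy, scipy, OpenCV 4.12 (cv2) and the standard library are available. Lean on these libraries where they do the work, as an engineer would, in place of code of your own. Each camera call takes 0.05 s, during which the arm holds its last target.

TASK

The breaker has tripped in the grey power box whose hatch has the single round thumb pad: press that pad all the way down once with a fingertip and let go, so that the hatch springs open, and watch that it stays open by itself. Then push the white reset button inside fully home with a fingertip and leave the hatch standing open. Do not open the box with the ribbed hatch, do not push the open hatch shut again, and neither pick up nor shift the things lying about.

Things in the scene. Friction and masses are not known exactly. Their poses are not given: they have to be found in the camera images.
- box_round: Grey power box, 130 deep (x) x 110 wide (y) x 60 mm high, fixed on either table. Origin: centre of its underside; +x points from its front (three black sockets) to its back. Aluminium hatch, 82 x 70 mm, flush in its top, hinged at its back: axis along y at x +33, z 58 mm; free edge at x -50. This one has ONE ROUND black thumb pad on the hatch.
- box_round_pad (a point): Middle of the upper face of the round thumb pad (26 mm across) by the hatch's free edge, where to press. On the shut hatch it lies at box x -33, y 0, z 62 mm; it moves with the hatch and its z axis is the hatch's outward normal.
- box_round_hatch (a joint): Hatch angle, rad: 0 to 0.01 shut and latched; down to a hard stop at -0.105 (pad 7 mm lower); up to a stop at 1.80, top edge then 140 mm over the table. Push-push latch: the pad takes 2 to 4 N on the way; pressed to its stop and let go, a spring swings the hatch up to 1.80 in about 1 s and holds it. It follows a finger in its way. Pushed shut again, it latches again.
- box_round_latch (a joint): Sideways position of the heart-shaped track inside the latch, m: 0 to 0.001 latched; about -0.0035 in a press that releases the hatch, then rests at +0.001 to +0.002; above +0.004 when an open hatch is pushed back down into the latch. Not to be handled.
- box_round_reset (a joint): Reset button travel, m: 0 to 0.001 tripped (7 mm out of its collar), 0.007 fully home at its stop. It moves straight down against about 3 N of friction and stays where it is left.
- box_round_reset_top (a point): Middle of the top of the white round reset button (21 mm across), at box x -10, y 0, z 50 mm when tripped, 7 mm lower when home. It stands in a black panel (z 40 mm) in the open bay under the hatch (box x -52 to +34, y -37 to +37 mm), hidden until the hatch is open.
- box_ribbed: Grey power box, 130 deep (x) x 110 wide (y) x 60 mm high, fixed on either table. Origin: centre of its underside; +x points from its front (three black sockets) to its back. Aluminium hatch, 82 x 70 mm, flush in its top, hinged at its back: axis along y at x +33, z 58 mm; free edge at x -50. This one has THREE STRAIGHT black ribs on the hatch: leave it alone.
- box_ribbed_hatch (a joint): Hatch angle of the ribbed box, rad: 0 shut; has the same push-push latch and must stay shut.
- battery_9v: nine volt block battery, 18x26x48 mm, standing loose beside the round-pad box. Sizes in mm. A bystander; origin at the centre of its underside.
- weight_100: brass weight with a knob, 22 across, 37 mm high, standing loose beside the ribbed box. Sizes in mm. A bystander; origin at the centre of its underside.
- nippers: side cutters with red grips, 51x144x11, lying loose. Sizes in mm. A bystander; origin at the centre of its underside.
- tape_black: roll of black tape, 66 across, 19 high, loose. Sizes in mm. A bystander; origin at the centre of its underside.
- driver_red: screwdriver, 190 long, lying loose. Sizes in mm. A bystander; origin at the centre of its underside.
- terminal_strip: white terminal strip, 18x72x17, loose. Sizes in mm. A bystander; origin at the centre of its underside.
- stopwatch: black digital stopwatch, 62x61x17, loose. Sizes in mm. A bystander; origin at the centre of its underside.
Not all that is in view belongs to the job. Leave any blue or red look-alike of the box_round alone.

How it is judged:
On the way, in this order (a step that is already met when the one before it is completed fails the run):
1. a finger pushes the round pad's hatch down past its latch (value of joint box_round_hatch below -0.06 rad and contact force between the fingers and box_round_hatch above 0.3 N), for 0.02 s.
2. the hatch has sprung up and stands open with no finger on it (value of joint box_round_hatch above 1.5 rad and contact force between each of the arm, the fingers and box_round_hatch below 0.05 N), for 0.5 s.
3. a finger pushes the reset button home (value of joint box_round_reset above 0.0055 m and contact force between the fingers and box_round_reset above 0.3 N), for 0.02 s.
At the end, for the whole second after the job is handed in: The round-pad hatch stands open by itself (angle over 1.5 rad, at rest), the reset button is in by more than 5.5 mm of its 7 mm, the ribbed hatch is shut (between -0.04 and 0.05 rad), and no bystander is more than 30 mm from where it stood (value of joint box_round_hatch above 1.5 rad and velocity of joint box_round_hatch below 0.1 rad/s and value of joint box_round_reset above 0.0055 m and value of joint box_ribbed_hatch between -0.04 and 0.05 rad and distance of each of battery_9v, weight_100, nippers, tape_black, driver_red, terminal_strip, stopwatch from where it was at the start of the episode below 0.03 m); the robot touches nothing.
It fails at once if the open hatch is pushed back down into its latch (value of joint box_round_latch above 0.004 m).
It fails at once if the ribbed hatch is pressed down or opened (value of joint box_ribbed_hatch above 0.05 rad or value of joint box_ribbed_hatch below -0.04 rad).
It fails at once if a bystander is lifted, carried or shifted by more than 30 mm (distance of any of battery_9v, weight_100, nippers, tape_black, driver_red, terminal_strip, stopwatch from where it was at the start of the episode above 0.03 m).
It also fails if it takes over 40 s, if anything falls off the work surface, if the arm or the gripper's body presses on something with over 40 N, if the wrist force passes 120 N, or if a joint passes its speed limit or range.

## Working session

There is one attempt and no reset: what is moved stays moved. The work goes in short steps, Python scripts to look and compute and a tool call to move; the robot and the scene stay as the last step left them, time stands still between calls to the robot, and variables do not carry over. Pictures are saved under pics/ and viewed, and the job is handed in when it is done.

Besides the shell and the picture viewer there is one more tool, called after "Call:" as name(argument=value, ...), one argument or row to a line, values as JSON. apply_moves: Moves the arm, as the interface text tells. Its arguments: {"type":"object","properties":{"series":{"type":"array","items":{"type":"object","properties":{"gripper":{"type":"number"},"translation":{"type":"array","items":{"type":"number"}},"twist":{"type":"number"}}}}},"required":["series"]}

```bash
mkdir -p pics
python3 - <<'E'
from station import *
import cv2
s=state();print(s['t'],s['tool_pos'],s['eef_rot'],s['width'],tip_extent)
for c in['scene','top']:
    f=grab_frame(c);cv2.imwrite(f'pics/{c}0.png',f['frame'])
    print(c,f['fovy'],f['cx'],f['cy'],f['R'],f['t'])
    for n in['box_round','box_round_pad','box_ribbed','battery_9v']:
        print(n,[(round(d['score'],2),[round(float(v),4) for v in d['point']]) for d in place_of(n,c)][:4])
E
```

```text
0.0 [ 0.23059972 -0.49898316  0.21810312] [[ 9.07790904e-01  4.19422889e-01 -3.39597310e-04]
 [ 4.19422920e-01 -9.07789797e-01  1.44872902e-03]
 [ 2.99347137e-04 -1.45757792e-03 -9.99998893e-01]] 0.08579568128521366 0.025
scene 56.08482408629411 310.4900262736776 240.64590989082075 [[ 0.82736368 -0.56166185  0.00230474]
 [-0.41825238 -0.6188408  -0.66490677]
 [ 0.37487903  0.54915574 -0.74692281]] [-0.47786523  0.18593984  1.50272768]
box_round [(0.82, [0.4065, -0.7444, -0.0028]), (0.8, [0.3265, -0.3446, -0.0071]), (0.67, [0.507, -0.2434, -0.0012]), (0.39, [0.6907, 0.1917, -0.0003])]
box_round_pad [(0.95, [0.3738, -0.7435, 0.0573]), (0.4, [0.3012, -0.3555, 0.0549])]
box_ribbed []
battery_9v [(0.6, [0.5009, -0.3355, -0.0025])]
top 56.637540156058755 311.50086083111944 239.90655297894787 [[-0.08185253 -0.99664224  0.00209958]
 [-0.97666376  0.07979166 -0.19940206]
 [ 0.19856499 -0.01837214 -0.97991551]] [-0.08786046  0.54441851  1.56714128]
box_round [(0.92, [0.4109, -0.7498, -0.0052]), (0.65, [0.5103, -0.2439, -0.0034]), (0.59, [0.3292, -0.3519, -0.0004])]
box_round_pad [(0.74, [0.477, -0.2432, 0.06]), (0.59, [0.3734, -0.7401, 0.0551]), (0.58, [0.2962, -0.3564, 0.059])]
box_ribbed [(0.85, [0.3979, 0.2776, -0.0026])]
battery_9v [(0.51, [0.5049, -0.3322, 0.0002])]
```

View pics/scene0.png

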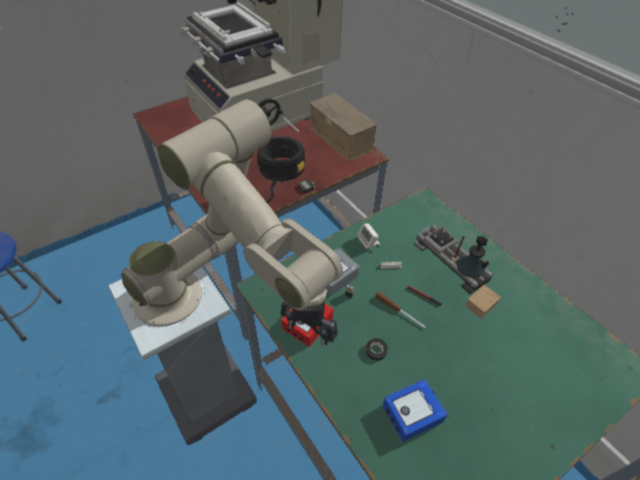

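View pics/top0.png

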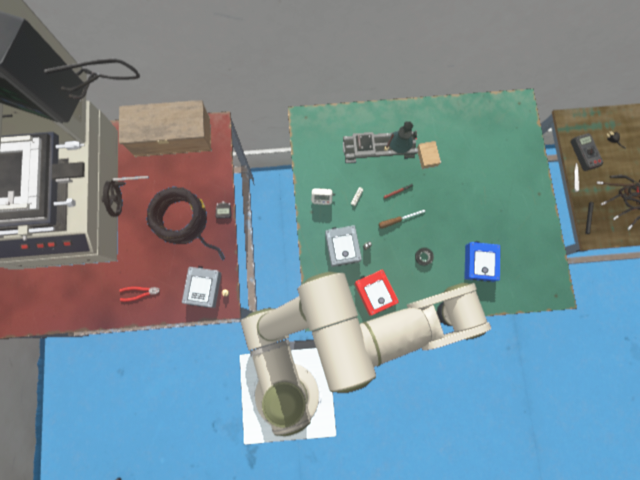

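Candidates in the top view: grey box at (343,246), grey box at (200,287), blue at (484,262), red at (377,292). The grey one at (343,246) stands by the battery (367,245) and looks like the round-pad one. I'll confirm that in an enlarged crop.

Run:
```python
import cv2,numpy as np
from station import *
s=cv2.imread('pics/top0.png')
a=cv2.resize(s[215:280,310:385],(450,390),interpolation=cv2.INTER_CUBIC)[:, :400]
b=cv2.resize(s[255:320,170:240],(420,390),interpolation=cv2.INTER_CUBIC)[:, :400]
cv2.imwrite('pics/crop0.png',np.hstack([a,b]))
f=grab_frame('top')
R,t=f['R'],f['t'];F=240/np.tan(np.radians(f['fovy']/2))
def ray(u,v,z):
    d=R.T@np.array([(u-f['cx'])/F,(v-f['cy'])/F,1]);c=-R.T@t
    return c+d*(z-c[2])/d[2]
def proj(X):
    p=R@X+t;return (p[:2]/p[2]*F+[f['cx'],f['cy']]).round(1)
m=[d for d in regions_of('box_round','top') ]
for d in m:
    p=d['pixels'];ys,xs=np.nonzero(p);print(d['score'],p.sum(),xs.mean(),ys.mean(),xs.min(),xs.max(),ys.min(),ys.max(),cv2.minAreaRect(np.c_[xs,ys].astype(np.float32)))
for d in regions_of('box_round_pad','top'):
    p=d['pixels'];ys,xs=np.nonzero(p);print('pad',d['score'],p.sum(),xs.mean(),ys.mean(),xs.min(),xs.max(),ys.min(),ys.max())
for n in['box_round','box_round_pad']: print(n,[(round(d['score'],2),d['point']) for d in place_of(n,'top')])
# dark pad pixel centroid
g=cv2.cvtColor(s,cv2.COLOR_BGR2GRAY)
print(g[240:262,330:358])
```

```text
0.93 1250 481.936 261.3552 465 499 241 280 ((482.0, 260.5), (39.0, 34.0), 90.0)
0.79 1154 342.8509532062392 245.47920277296362 325 360 226 265 ((342.8461608886719, 245.2307586669922), (38.04652786254883, 31.378578186035156), 78.69007110595703)
0.74 1202 376.0149750415973 291.8494176372712 355 397 270 313 ((375.75146484375, 291.3964538574219), (39.70676040649414, 33.5059814453125), 67.61986541748047)
pad 0.95 438 343.7260273972603 246.4497716894977 333 354 235 258
pad 0.9 456 484.67324561403507 262.8157894736842 475 495 251 274
pad 0.85 465 378.01505376344085 293.8451612903226 365 391 280 307
box_round [(0.9, [0.3282, -0.3503, 0.0002]), (0.85, [0.4105, -0.7488, -0.005]), (0.57, [0.5088, -0.246, -0.0024])]
box_round_pad [(0.8, [0.3724, -0.745, 0.0551]), (0.62, [0.2962, -0.3572, 0.0611])]
[[183 169 169 244 250 248 248 248 249 249 248 248 247 248 248 248 248 247
  247 248 249 246 204 174 181 184 183 171]
 [185 172 159 233 248 248 248 248 248 249 248 248 247 248 248 248 248 247
  247 247 248 249 231 180 179 184 184 174]
 [183 173 151 206 245 248 248 248 248 249 249 248 247 247 248 248 248
[... 1571 characters left out ...]
147 181 187 186 172 177 247 249 248 248 250 250 234 196 154 136 153 194
  235 247 250 250 243 232 217 175 167 183]
 [136 178 186 185 173 171 239 249 249 249 250 250 247 235 209 186 212 229
  229 225 225 220 203 186 181 180 181 187]
 [129 174 186 185 176 162 212 242 247 249 249 244 231 218 200 184 202 209
  197 189 180 172 169 174 183 193 193 194]
 [125 170 185 186 182 167 172 207 218 219 218 204 185 179 181 172 175 179
  184 189 184 180 178 179 183 185 185 187]
 [120 161 183 184 183 177 156 169 177 173 169 169 171 180 188 183 179 177
  179 183 180 176 168 160 155 153 150 150]
 [113 148 178 176 179 185 172 176 184 180 176 175 175 178 179 176 170 163
  156 153 149 142 132 121 114 114 113 110]]
```

View pics/crop0.png

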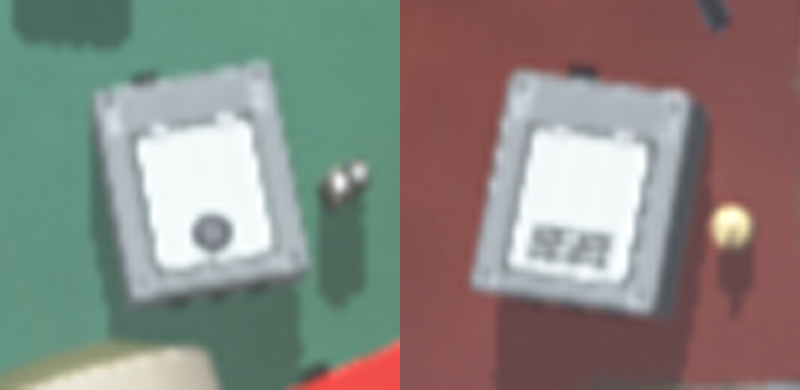

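The left crop is the grey box at (343,246): one round pad at about (345,254), with the battery at its right. The right crop, at (200,287), is the ribbed box. Next I'll measure the pad and the yaw.

```bash
cat > h.py <<'E'
import cv2,numpy as np
from station import *
class Cam:
    def __init__(s,n):
        f=s.f=grab_frame(n);s.img=f['frame'];s.F=240/np.tan(np.radians(f['fovy']/2));s.c=np.array([f['cx'],f['cy']])
        if 'R' in f: s.R,s.t=f['R'],f['t']
        else:
            st=state();H=np.eye(4);H[:3,:3]=st['eef_rot'];H[:3,3]=st['tool_pos'];M=np.linalg.inv(H@f['hand_eye']);s.R,s.t=M[:3,:3],M[:3,3]
    def ray(s,u,v,z):
        d=s.R.T@np.array([(u-s.c[0])/s.F,(v-s.c[1])/s.F,1]);c=-s.R.T@s.t
        return c+d*(z-c[2])/d[2]
    def proj(s,X):
        p=s.R@np.array(X)+s.t;return p[:2]/p[2]*s.F+s.c
E
python3 - <<'E'
from h import *
c=Cam('top')
g=cv2.cvtColor(c.img,cv2.COLOR_BGR2GRAY).astype(float)
w=np.clip(235-g[249:257,340:350],0,None);yy,xx=np.mgrid[249:257,340:350]
u,v=(w*xx).sum()/w.sum(),(w*yy).sum()/w.sum();print('pad',u,v,c.ray(u,v,.0615))
P=[c.ray(310+x/6-.4,215+y/6-.4,.06) for x,y in[(100,95),(265,65),(300,270),(132,302)]]
for p in P:print(p)
back=(P[0]+P[1])/2;front=(P[2]+P[3])/2;d=back-front;print(np.linalg.norm(d),np.degrees(np.arctan2(d[1],d[0])),(back+front)/2)
l=(P[0]+P[3])/2-(P[1]+P[2])/2;print(np.linalg.norm(l),np.degrees(np.arctan2(-l[0],l[1])))
E
```

```text
pad 344.94736842105266 253.37589535970102 [ 0.47488626 -0.24801982  0.0615    ]
[ 0.56514774 -0.18846806  0.06      ]
[ 0.57562584 -0.29031863  0.06      ]
[ 0.44822153 -0.29852441  0.06      ]
[ 0.43715329 -0.19632479  0.06      ]
0.1279516826497271 3.59870096170006 [ 0.5065371  -0.24340897  0.06      ]
0.10259230311066658 6.027715190890228
```

Call:
apply_moves(
  series=[
    {"gripper": 1, "translation": [1.75, 1.8, 0], "twist": -1.5},
    {"gripper": 1, "translation": [1.75, 1.8, 0], "twist": -1.5},
    {"gripper": 1, "translation": [1.75, 1.8, 0], "twist": -1.5},
    {"gripper": 1, "translation": [1.75, 1.8, 0], "twist": -1.5},
    {"gripper": 1, "translation": [1.75, 1.8, 0], "twist": -1.5},
    {"gripper": 1, "translation": [1.75, 1.8, 0], "twist": -1.5},
    {"gripper": 1, "translation": [1.75, 1.8, 0], "twist": -1.5},
    {"gripper": 1, "translation": [1.75, 1.8, 0], "twist": -1.5},
    {"gripper": 1, "translation": [1.75, 1.8, 0], "twist": -1.5},
    {"gripper": 1, "translation": [1.75, 1.8, 0], "twist": -1.5},
    {"gripper": 1, "translation": [1.75, 1.8, 0], "twist": -1.5},
    {"gripper": 1, "translation": [1.75, 1.8, 0], "twist": -1.5},
    {"gripper": 1, "translation": [1.75, 1.8, 0], "twist": -1.0},
    {"gripper": 1, "translation": [1.75, 1.8, 0], "twist": -1.0},
    {"gripper": 1, "translation": [0, 0, 0], "twist": 0},
    {"gripper": 1, "translation": [0, 0, 0], "twist": 0},
  ],
)

```text
t: 2.13
tool_pos: [0.4761, -0.2466, 0.2186]
eef_rot: [[0.996, 0.086, -0.0], [0.086, -0.996, -0.0], [-0.0, 0.0, -1.0]]
contact_force: [-0.1, -0.3, -0.7]
width: 0.0002
```

Run:
```python
from h import *
s=state();print(s['t'],s['tool_pos'],s['eef_rot'],s['width'],tip_extent,s['contact_force'])
c=Cam('wrist');cv2.imwrite('pics/w1.png',c.img)
print(c.f['hand_eye'],c.f['fovy'])
p=np.array(s['tool_pos']);print('tip proj',c.proj(p+np.array(s['eef_rot'])[:,2]*.025))
print(c.proj([.475,-.248,.062]))
for n in['box_round_pad','box_round']:
  for k in['wrist','top']:
    if k=='top':Cam('top')
    print(n,k,[(round(d['score'],2),d['point']) for d in place_of(n,k)])
import station;print(station.tip_extent)
```

```text
2.1333 [ 0.47607053 -0.24660367  0.21863028] [[ 9.96302301e-01  8.59167095e-02 -2.10343447e-04]
 [ 8.59166971e-02 -9.96302322e-01 -6.74468650e-05]
 [-2.15360478e-04  4.91254525e-05 -9.99999976e-01]] 0.00017825894772629185 0.025 [-0.10882582 -0.3174324  -0.67397542]
[[ 9.47912262e-04 -9.52373581e-01 -3.04932229e-01  7.82398661e-02]
 [ 9.99999551e-01  9.07656713e-04  2.73777430e-04  1.83380642e-03]
 [ 1.60353940e-05 -3.04932352e-01  9.52374013e-01 -1.54671953e-01]
 [ 0.00000000e+00  0.00000000e+00  0.00000000e+00  1.00000000e+00]] 58.08088397522178
tip proj [317.55320375 279.11490151]
[321.51446929 209.7541887 ]
box_round_pad wrist [(0.81, [0.4694, -0.2491, 0.0614])]
box_round_pad top [(0.84, [0.3745, -0.7395, 0.055]), (0.42, [0.4784, -0.2461, 0.062])]
box_round wrist [(0.93, [0.331, -0.3494, 0.0021]), (0.83, [0.5083, -0.2454, -0.003])]
box_round top [(0.89, [0.4086, -0.749, -0.0061]), (0.64, [0.5085, -0.2449, -0.0007]), (0.55, [0.329, -0.352, 0.0005])]
0.025
```

View pics/w1.png

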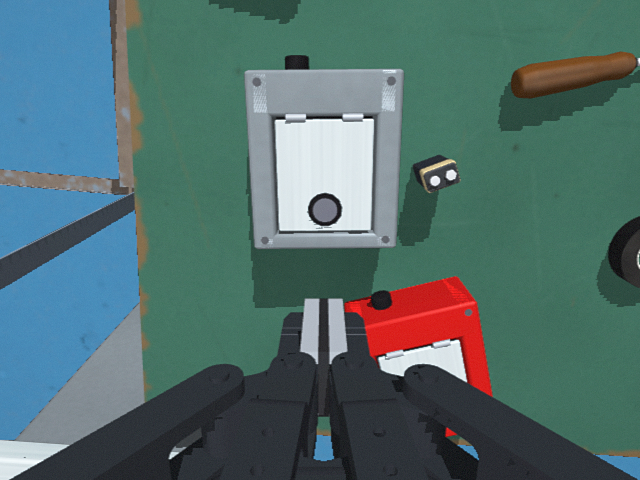

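Run:
```python
from h import *
s=state();c=Cam('wrist')
p=np.array(s['tool_pos']);R=np.array(s['eef_rot'])
print('pad',c.ray(324.5,209,.0615), 'box corners',*[c.ray(u,v,.06) for u,v in[(247,71),(403,69),(396,247),(253,247)]])
for e in(.012,.018,.025,.03,.038):
  print(e,[c.proj(p+R@np.array([x,0,e])).round(0) for x in(-.011,0,.011)])
g=cv2.resize(c.img[280:380,260:390],(780,600));cv2.imwrite('pics/w1c.png',g)
```

```text
pad [ 0.4754008  -0.25057566  0.0615    ] box corners [ 0.56659218 -0.19008569  0.06      ] [ 0.57670697 -0.29534037  0.06      ] [ 0.44972069 -0.3078224   0.06      ] [ 0.44053422 -0.19847811  0.06      ]
0.012 [array([319., 316.]), array([319., 293.]), array([319., 269.])]
0.018 [array([319., 310.]), array([319., 287.]), array([319., 263.])]
0.025 [array([319., 303.]), array([319., 280.]), array([319., 258.])]
0.03 [array([319., 298.]), array([319., 276.]), array([319., 254.])]
0.038 [array([320., 291.]), array([320., 270.]), array([319., 248.])]
```

View pics/w1c.png

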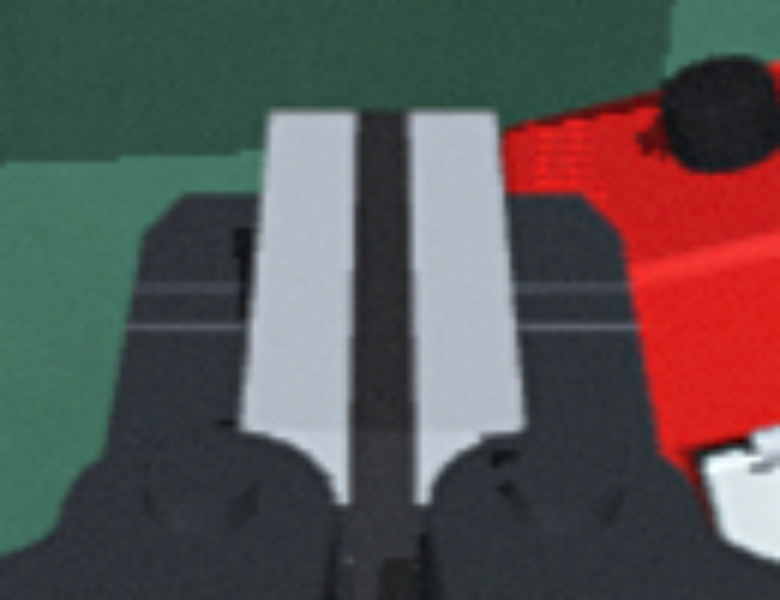

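Run:
```python
from h import *
s=state();c=Cam('scene')
p=np.array(s['tool_pos']);R=np.array(s['eef_rot'])
o=c.proj(p).astype(int);print(o)
x0,y0=o-[50,40]
im=c.img.copy()[y0:y0+80,x0:x0+100];im=cv2.resize(im,(800,640)[:2])[:600]
for e in(-.02,0,.025):
  for x,y in((-.011,0),(.011,0),(0,-.0145),(0,.0145)):
    q=(c.proj(p+R@np.array([x,y,e]))-[x0,y0]+.5)*8
    cv2.circle(im,tuple(q.astype(int)),4,(0,0,255) if e==.025 else (0,255,0) if e==0 else (255,0,255),-1)
cv2.imwrite('pics/s1c.png',im)
```

```text
[328 239]
```

View pics/s1c.png

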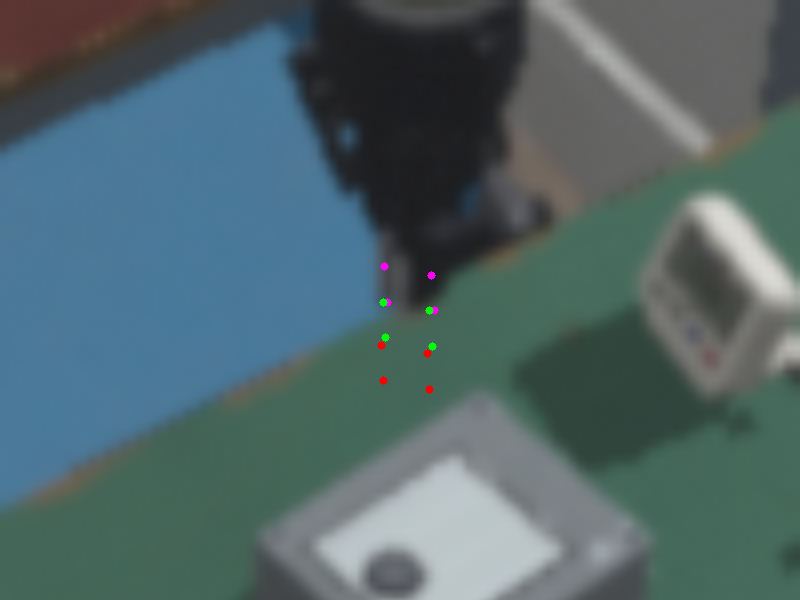

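Both the wrist and scene views show the shut fingertips about 35–40 mm higher than the quoted tip extent. I'll go down in guarded steps, relying on force and pictures.

Call:
apply_moves(
  series=[
    {"gripper": 1, "translation": [-0.1, -0.15, -2], "twist": 0},
    {"gripper": 1, "translation": [0, 0, -2], "twist": 0},
    {"gripper": 1, "translation": [0, 0, -2], "twist": 0},
    {"gripper": 1, "translation": [0, 0, -2], "twist": 0},
    {"gripper": 1, "translation": [0, 0, -1.5], "twist": 0},
    {"gripper": 1, "translation": [0, 0, -1], "twist": 0},
    {"gripper": 1, "translation": [0, 0, 0], "twist": 0},
  ],
)

```text
t: 3.17
tool_pos: [0.4738, -0.2483, 0.1118]
eef_rot: [[0.997, 0.083, -0.003], [0.083, -0.997, 0.003], [-0.003, -0.003, -1.0]]
contact_force: [-0.6, -0.3, -0.8]
width: -0.0003
```

```bash
cat > look.py <<'E'
from h import *
import sys
n=sys.argv[1]
s=state();print(s['t'],s['tool_pos'],s['contact_force'],s['width'])
p=np.array(s['tool_pos'])
c=Cam('scene');o=c.proj(p).astype(int);x0,y0=o-[40,30]
a=cv2.resize(c.img[y0:y0+80,x0:x0+80],(400,400))
w=Cam('wrist');b=cv2.resize(w.img[:, 80:560],(400,400))
cv2.imwrite(f'pics/{n}.png',np.hstack([a,b]))
E
python3 look.py p2
```

```text
3.1667 [ 0.47377965 -0.24828372  0.11180031] [-0.5942377  -0.33148043 -0.75786468] -0.0003176307511839272
```

View pics/p2.png

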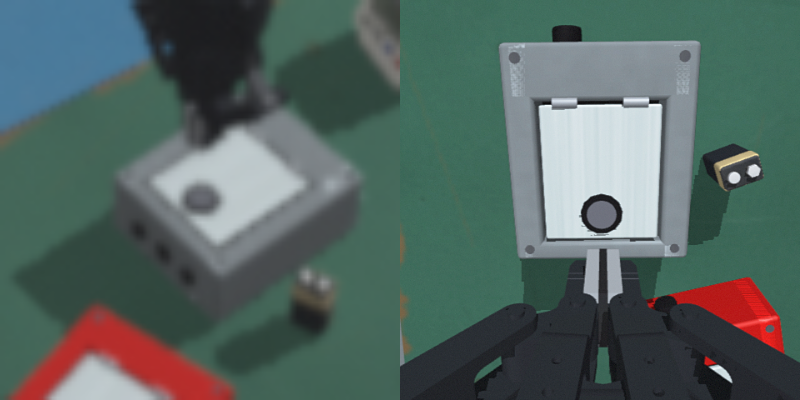

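Call:
apply_moves(
  series=[
    {"gripper": 1, "translation": [0.1, 0, -0.8], "twist": 0},
    {"gripper": 1, "translation": [0, 0, -0.6], "twist": 0},
    {"gripper": 1, "translation": [0, 0, -0.4], "twist": 0},
    {"gripper": 1, "translation": [0, 0, -0.2], "twist": 0},
    {"gripper": 1, "translation": [0, 0, 0], "twist": 0},
  ],
)

```text
t: 3.68
tool_pos: [0.4755, -0.2486, 0.0933]
eef_rot: [[0.996, 0.084, -0.001], [0.084, -0.996, 0.001], [-0.001, -0.001, -1.0]]
contact_force: [-0.0, -0.2, 0.3]
width: 0.0002
```

```bash
python3 look.py p3
```

```text
3.6833 [ 0.47552205 -0.24862159  0.09327491] [-0.00927375 -0.21751134  0.25268586] 0.00022605248940200457
```

View pics/p3.png

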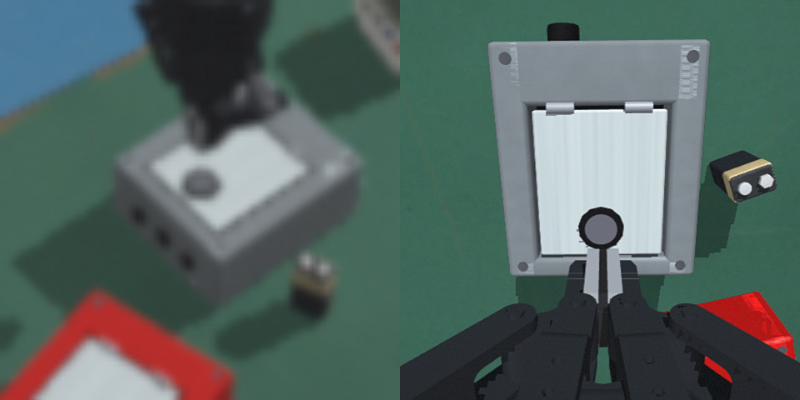

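Call:
apply_moves(
  series=[
    {"gripper": 1, "translation": [0, 0, -0.3], "twist": 0},
    {"gripper": 1, "translation": [0, 0, -0.3], "twist": 0},
    {"gripper": 1, "translation": [0, 0, -0.2], "twist": 0},
    {"gripper": 1, "translation": [0, 0, 0], "twist": 0},
  ],
)

```text
t: 4.12
tool_pos: [0.4755, -0.2486, 0.0852]
eef_rot: [[0.996, 0.084, -0.001], [0.084, -0.996, 0.001], [-0.001, -0.001, -1.0]]
contact_force: [0.0, -0.0, 1.3]
width: -0.0001
```

```bash
python3 look.py p4
```

```text
4.1167 [ 0.47547791 -0.24861819  0.08520541] [ 0.02338711 -0.01602787  1.25510499] -9.637541587552942e-05
```

View pics/p4.png

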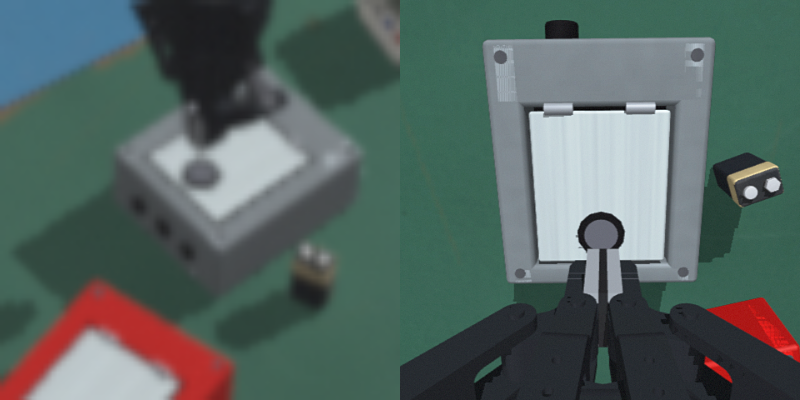

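Run:
```python
from h import *
w=Cam('wrist');cv2.imwrite('pics/w5.png',cv2.resize(w.img[210:360,220:420],(800,600),interpolation=cv2.INTER_CUBIC))
c=Cam('scene');s=state();o=c.proj(np.array(s['tool_pos'])).astype(int);x0,y0=o-[30,30];print(o)
cv2.imwrite('pics/s5.png',cv2.resize(c.img[y0:y0+60,x0:x0+60],(600,600),interpolation=cv2.INTER_CUBIC))
for e in (-.02,-.01,0,.01,.025):print(e,(c.proj(np.array(s['tool_pos'])-[0,0,e])-[x0,y0])*10, w.proj(np.array(s['tool_pos'])+[.011,0,-e])*4-np.array([880,840]))
print('padpred',(c.proj([.475,-.249,.062])-[x0,y0])*10,s['contact_force'],s['joint_torque'])
```

```text
[327 266]
-0.02 [306.24090607 263.524169  ] [401.82724216 373.61429254]
-0.01 [305.30149357 282.76379732] [402.49570313 324.19602442]
0 [304.37156094 301.80927319] [403.0882651  280.38885056]
0.01 [303.45096541 320.66352072] [403.6171603 241.28846  ]
0.025 [302.08727385 348.59259196] [404.31189969 189.92746989]
padpred [300.74635991 347.70314743] [0.88484197 0.59773081 0.24437912] [-4.55162706e-03 -4.59982002e+01 -1.84117126e+01 -9.22530489e-05
  7.09458118e-05  4.35269749e-05]
```

View pics/w5.png

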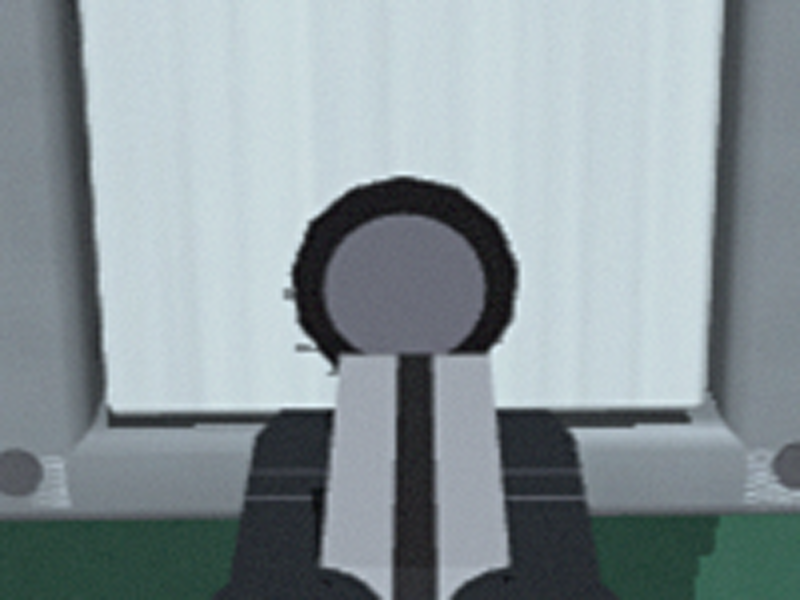

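View pics/s5.png

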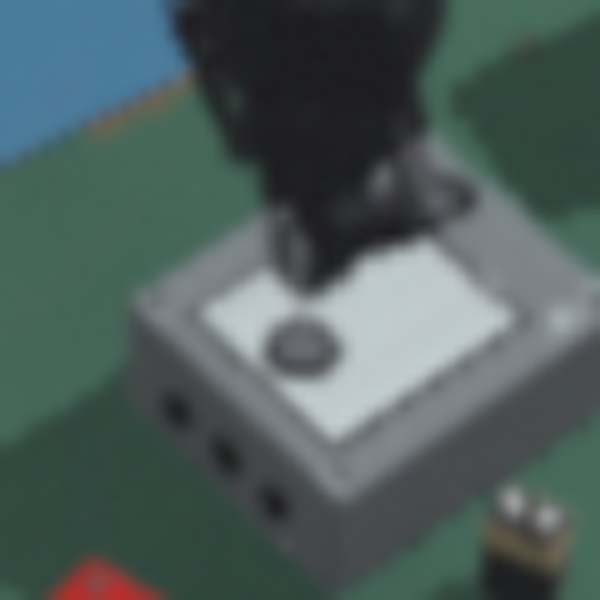

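The tips visibly stop about 13–16 mm behind the reported TCP, still roughly 35 mm above the pad, and the force is only noise. I'll continue down guarded.

Call:
apply_moves(
  series=[
    {"gripper": 1, "translation": [0, 0.1, -0.4], "twist": 0},
    {"gripper": 1, "translation": [0, 0, -0.4], "twist": 0},
    {"gripper": 1, "translation": [0, 0, -0.4], "twist": 0},
    {"gripper": 1, "translation": [0, 0, 0], "twist": 0},
  ],
)

```text
t: 4.65
tool_pos: [0.4753, -0.2475, 0.0727]
eef_rot: [[0.996, 0.084, -0.001], [0.084, -0.996, 0.001], [-0.001, -0.001, -1.0]]
contact_force: [-0.0, 0.4, -0.7]
width: -0.0003
```

```bash
cat > look2.py <<'E'
from h import *
import sys
n=sys.argv[1]
s=state();print(s['t'],s['tool_pos'],s['contact_force'])
w=Cam('wrist');c=Cam('scene');x0,y0=297,236
cv2.imwrite(f'pics/{n}.png',np.hstack([cv2.resize(w.img[210:360,220:420],(440,330)),cv2.resize(c.img[y0:y0+60,x0:x0+60],(330,330),interpolation=cv2.INTER_CUBIC)]))
E
python3 look2.py p6
```

```text
4.65 [ 0.47529416 -0.24747046  0.07274453] [-0.04368201  0.37453343 -0.71059376]
```

View pics/p6.png

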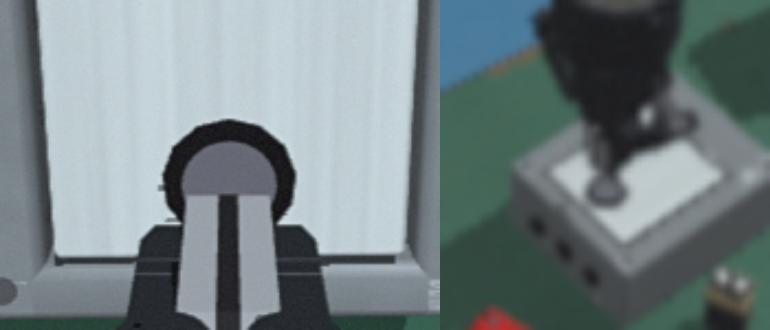

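Call:
apply_moves(
  series=[
    {"gripper": 1, "translation": [0, 0, -0.3], "twist": 0},
    {"gripper": 1, "translation": [0, 0, -0.3], "twist": 0},
    {"gripper": 1, "translation": [0, 0, -0.3], "twist": 0},
    {"gripper": 1, "translation": [0, 0, -0.3], "twist": 0},
    {"gripper": 1, "translation": [0, 0, 0], "twist": 0},
  ],
)

```text
t: 5.17
tool_pos: [0.4754, -0.2476, 0.061]
eef_rot: [[0.996, 0.084, -0.001], [0.084, -0.996, 0.001], [-0.001, -0.001, -1.0]]
contact_force: [0.3, 1.2, 0.7]
width: 0.0003
```

```bash
python3 look2.py p7
```

```text
5.1667 [ 0.47540941 -0.2475958   0.06104492] [0.30899338 1.23473119 0.73684687]
```

View pics/p7.png

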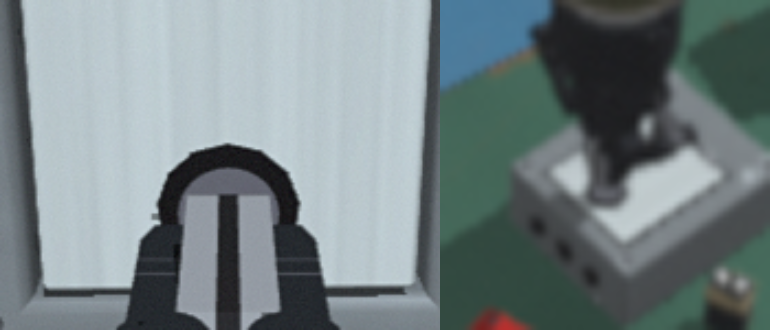

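Call:
apply_moves(
  series=[
    {"gripper": 1, "translation": [0, 0, -0.2], "twist": 0},
    {"gripper": 1, "translation": [0, 0, -0.2], "twist": 0},
    {"gripper": 1, "translation": [0, 0, -0.2], "twist": 0},
    {"gripper": 1, "translation": [0, 0, -0.2], "twist": 0},
    {"gripper": 1, "translation": [0, 0, 0], "twist": 0},
  ],
)

```text
t: 5.68
tool_pos: [0.4755, -0.2476, 0.0533]
eef_rot: [[0.996, 0.084, -0.001], [0.084, -0.996, 0.0], [-0.001, -0.001, -1.0]]
contact_force: [0.1, 0.1, -0.2]
width: -0.0004
```

```bash
python3 look2.py p8
```

```text
5.6833 [ 0.47549638 -0.24764607  0.05326648] [ 0.12919564  0.08125742 -0.24708147]
```

View pics/p8.png

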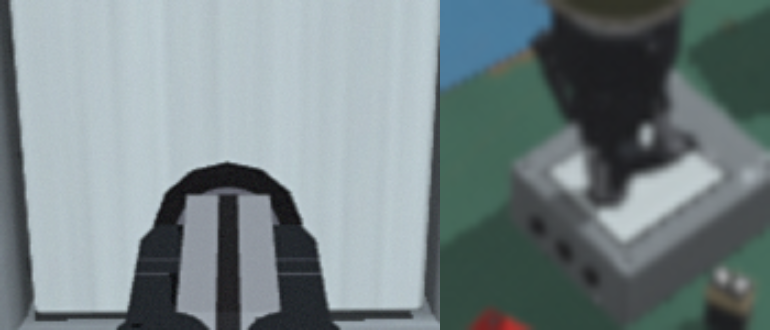

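Call:
apply_moves(
  series=[
    {"gripper": 1, "translation": [0, 0, -0.2], "twist": 0},
    {"gripper": 1, "translation": [0, 0, -0.2], "twist": 0},
    {"gripper": 1, "translation": [0, 0, 0], "twist": 0},
  ],
)

```text
t: 6.03
tool_pos: [0.4757, -0.2478, 0.0495]
eef_rot: [[0.996, 0.084, 0.0], [0.084, -0.996, -0.0], [0.0, 0.0, -1.0]]
contact_force: [0.0, 0.2, 1.9]
width: 0.0002
```

Call:
apply_moves(
  series=[
    {"gripper": 1, "translation": [0, 0, -0.2], "twist": 0},
    {"gripper": 1, "translation": [0, 0, 0], "twist": 0},
  ],
)

```text
t: 6.2
tool_pos: [0.4757, -0.2478, 0.0476]
eef_rot: [[0.996, 0.084, -0.0], [0.084, -0.996, -0.0], [-0.0, 0.0, -1.0]]
contact_force: [-0.5, -0.1, 1.9]
width: 0.0001
```

```bash
python3 look2.py p9
```

```text
6.2 [ 0.47565926 -0.24781647  0.04759776] [-0.51146925 -0.07381125  1.87077859]
```

View pics/p9.png

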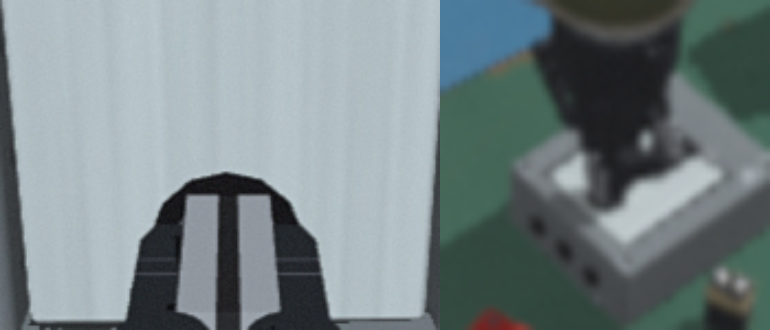

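Contact: about 2 N at TCP z ≈ 0.0495. Pressing on to the stop.

Call:
apply_moves(
  series=[
    {"gripper": 1, "translation": [0, 0, -0.2], "twist": 0},
    {"gripper": 1, "translation": [0, 0, 0], "twist": 0},
  ],
)

```text
t: 6.47
tool_pos: [0.4756, -0.2478, 0.0455]
eef_rot: [[0.996, 0.084, -0.0], [0.084, -0.996, -0.0], [-0.0, 0.0, -1.0]]
contact_force: [-0.5, -0.3, 2.5]
width: 0.0001
```

Call:
apply_moves(
  series=[
    {"gripper": 1, "translation": [0, 0, -0.2], "twist": 0},
    {"gripper": 1, "translation": [0, 0, 0], "twist": 0},
  ],
)

```text
t: 6.63
tool_pos: [0.4757, -0.2478, 0.0435]
eef_rot: [[0.997, 0.084, 0.0], [0.084, -0.997, 0.0], [0.0, -0.0, -1.0]]
contact_force: [-0.5, -0.5, 2.2]
width: 0.0
```

Call:
apply_moves(
  series=[
    {"gripper": 1, "translation": [0, 0, -0.1], "twist": 0},
    {"gripper": 1, "translation": [0, 0, 0], "twist": 0},
  ],
)

```text
t: 6.8
tool_pos: [0.4757, -0.2479, 0.0431]
eef_rot: [[0.996, 0.084, 0.0], [0.084, -0.996, -0.0], [0.0, 0.0, -1.0]]
contact_force: [-1.9, 0.3, 6.2]
width: -0.0
```

The force jumped to 6.2 N at z 0.043, which is the hard stop. One small extra push, then a quick withdrawal up and to the front.

Call:
apply_moves(
  series=[
    {"gripper": 1, "translation": [0, 0, -0.1], "twist": 0},
    {"gripper": 1, "translation": [0, 0, 0], "twist": 0},
    {"gripper": 1, "translation": [0, 0, 0], "twist": 0},
  ],
)

```text
t: 7.05
tool_pos: [0.4758, -0.2479, 0.0429]
eef_rot: [[0.996, 0.084, 0.001], [0.084, -0.996, -0.001], [0.001, 0.001, -1.0]]
contact_force: [-5.0, 2.1, 14.5]
width: 0.0003
```

Call:
apply_moves(
  series=[
    {"gripper": 1, "translation": [-0.5, 0, 3], "twist": 0},
    {"gripper": 1, "translation": [-2, 0, 3], "twist": 0},
    {"gripper": 1, "translation": [-2, 0, 3], "twist": 0},
    {"gripper": 1, "translation": [-2, 0, 3], "twist": 0},
    {"gripper": 1, "translation": [-2, 0, 3], "twist": 0},
    {"gripper": 1, "translation": [-1, 0, 2], "twist": 0},
    {"gripper": 1, "translation": [0, 0, 0], "twist": 0},
    {"gripper": 1, "translation": [0, 0, 0], "twist": 0},
    {"gripper": 1, "translation": [0, 0, 0], "twist": 0},
    {"gripper": 1, "translation": [0, 0, 0], "twist": 0},
    {"gripper": 1, "translation": [0, 0, 0], "twist": 0},
    {"gripper": 1, "translation": [0, 0, 0], "twist": 0},
    {"gripper": 1, "translation": [0, 0, 0], "twist": 0},
    {"gripper": 1, "translation": [0, 0, 0], "twist": 0},
  ],
)

```text
t: 8.22
tool_pos: [0.3808, -0.2477, 0.2114]
eef_rot: [[0.996, 0.084, -0.0], [0.084, -0.996, 0.001], [-0.0, -0.001, -1.0]]
contact_force: [-0.0, -1.0, 0.9]
width: 0.0001
```

Run:
```python
from h import *
s=state();print(s['t'],s['tool_pos'],s['contact_force'])
w=Cam('wrist')
for d in place_of('box_round_reset_top','wrist'):print(d['score'],d['point'])
c=Cam('scene');x0,y0=277,216
for k in['top','scene']:
  if k=='top':Cam('top')
  print(k,[(d['score'],d['point']) for d in place_of('box_round_reset_top',k)])
cv2.imwrite('pics/p10.png',np.hstack([cv2.resize(w.img,(480,360)),cv2.resize(c.img[y0:y0+90,x0:x0+80],(320,360),interpolation=cv2.INTER_CUBIC)]))
```

```text
8.2167 [ 0.38076327 -0.24770119  0.21138326] [-0.04342104 -1.0260845   0.88689452]
0.68 [0.4962, -0.2443, 0.0488]
top []
scene [(0.6, [0.4963, -0.2447, 0.0416])]
```

View pics/p10.png

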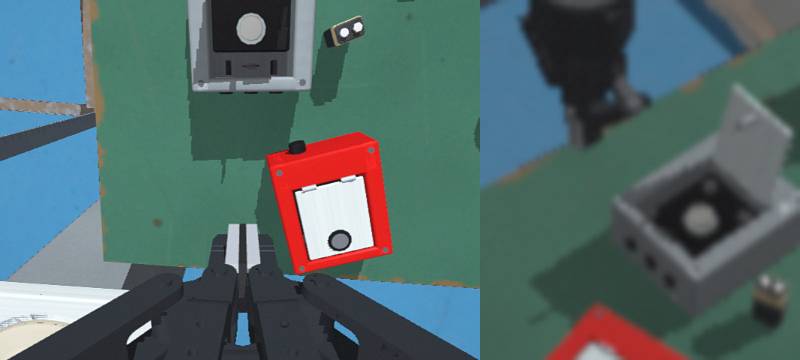

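The hatch stands open (scene crop, right), and the white button shows in the wrist view at full-size pixel (335,39). Measuring it while the hatch continues to stand open.

Run:
```python
from h import *
s=state();w=Cam('wrist')
g=w.img[20:64,310:362].min(axis=2).astype(float);m=(g>150).astype(np.uint8)
n,l,st,ce=cv2.connectedComponentsWithStats(m);i=1+np.argmax(st[1:,4]);u,v=ce[i]+[310,20];print(st[i],u,v,w.ray(u,v,.05))
cv2.imwrite('pics/w11.png',cv2.resize(w.img[0:140,240:440],(800,560)))
```

```text
[   6    0   37   39 1065] 333.3455399061033 38.07887323943662 [ 0.49753404 -0.24656591  0.05      ]
```

View pics/w11.png

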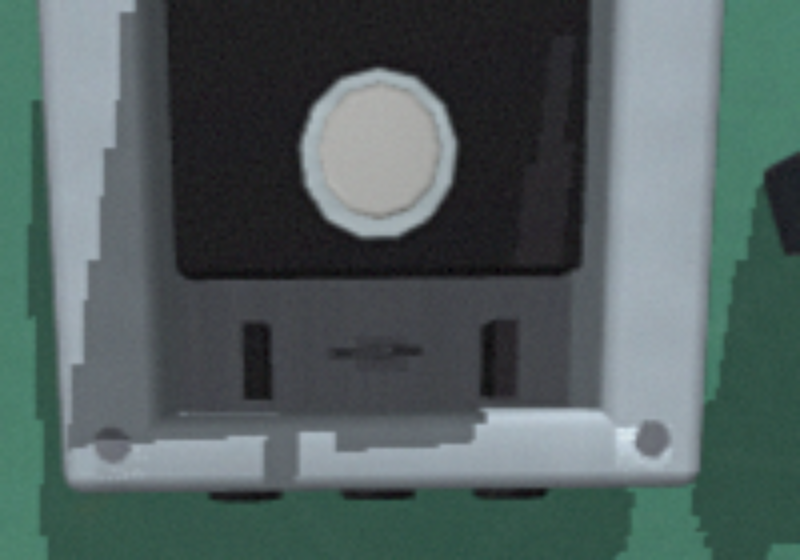

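Run:
```python
from h import *
s=state();print(s['t'],np.round(s['joint_positions'],3))
c=Cam('scene')
cv2.imwrite('pics/s12.png',cv2.resize(c.img[190:310,250:410],(800,600),interpolation=cv2.INTER_CUBIC))
```

```text
8.5667 [-0.839  0.218  1.558 -0.     1.365  0.648]
```

View pics/s12.png

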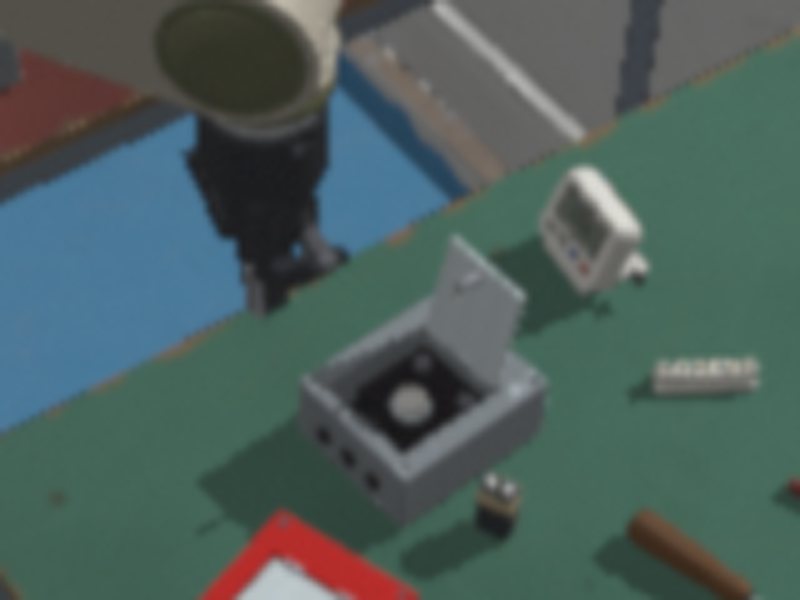

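Call:
apply_moves(
  series=[
    {"gripper": 1, "translation": [2.4, 0.1, 0], "twist": 0},
    {"gripper": 1, "translation": [3, 0, 0], "twist": 0},
    {"gripper": 1, "translation": [3, 0, 0], "twist": 0},
    {"gripper": 1, "translation": [2, 0, -1], "twist": 0},
    {"gripper": 1, "translation": [1, 0, -2], "twist": 0},
    {"gripper": 1, "translation": [0, 0, -2], "twist": 0},
    {"gripper": 1, "translation": [0, 0, -2], "twist": 0},
    {"gripper": 1, "translation": [0, 0, -2], "twist": 0},
    {"gripper": 1, "translation": [0, 0, -1], "twist": 0},
    {"gripper": 1, "translation": [0, 0, 0], "twist": 0},
  ],
)

```text
t: 9.45
tool_pos: [0.4939, -0.2462, 0.1098]
eef_rot: [[0.997, 0.084, -0.003], [0.084, -0.997, 0.003], [-0.003, -0.003, -1.0]]
contact_force: [-0.4, -0.0, 0.3]
width: -0.0
```

```bash
cat > look3.py <<'E'
from h import *
import sys
n=sys.argv[1]
s=state();print(s['t'],s['tool_pos'],s['contact_force'])
w=Cam('wrist');c=Cam('scene');x0,y0=290,220
cv2.imwrite(f'pics/{n}.png',np.hstack([cv2.resize(w.img[60:420,120:520],(400,360)),cv2.resize(c.img[y0:y0+80,x0:x0+80],(360,360),interpolation=cv2.INTER_CUBIC)]))
E
python3 look3.py p13
```

```text
9.45 [ 0.49387169 -0.24619238  0.10978456] [-0.39261726 -0.04670383  0.33643751]
```

View pics/p13.png

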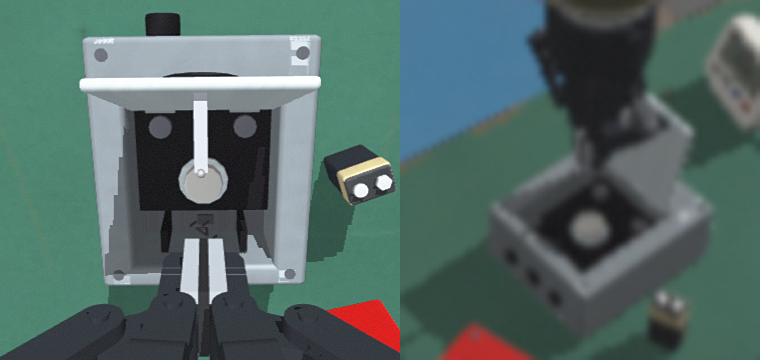

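A latch striker rod sticks forward from the open hatch (wrist crop, tip at about (202,172)). I'll check its clearance to the gripper body.

Run:
```python
from h import *
w=Cam('wrist');cv2.imwrite('pics/w14.png',cv2.resize(w.img[100:300,220:420],(600,600)))
O=np.array([.5075,-.2465]);a=np.radians(4.8)
for z in(.10,.11,.12,.13,.14,.145):
    p=w.ray(322,232,z);d=p[:2]-O;print(z,p,'boxx',d@[np.cos(a),np.sin(a)])
for v in (138,142,148): p=w.ray(322,v,.14);print(v,(p[:2]-O)@[np.cos(a),np.sin(a)])
c=Cam('scene')
cv2.imwrite('pics/s14.png',cv2.resize(c.img[215:275,310:370],(600,600),interpolation=cv2.INTER_CUBIC))
```

```text
0.1 [ 0.52168832 -0.24639022  0.1       ] boxx 0.014147743036514674
0.11 [ 0.52475125 -0.24614811  0.11      ] boxx 0.017220195164918208
0.12 [ 0.52781419 -0.245906    0.12      ] boxx 0.020292647293321846
0.13 [ 0.53087712 -0.24566388  0.13      ] boxx 0.023365099421725377
0.14 [ 0.53394006 -0.24542177  0.14      ] boxx 0.026437551550128908
0.145 [ 0.53547152 -0.24530071  0.145     ] boxx 0.027973777614330675
138 0.054847380671359226
142 0.05371345052065483
148 0.05200078226604527
```

View pics/w14.png

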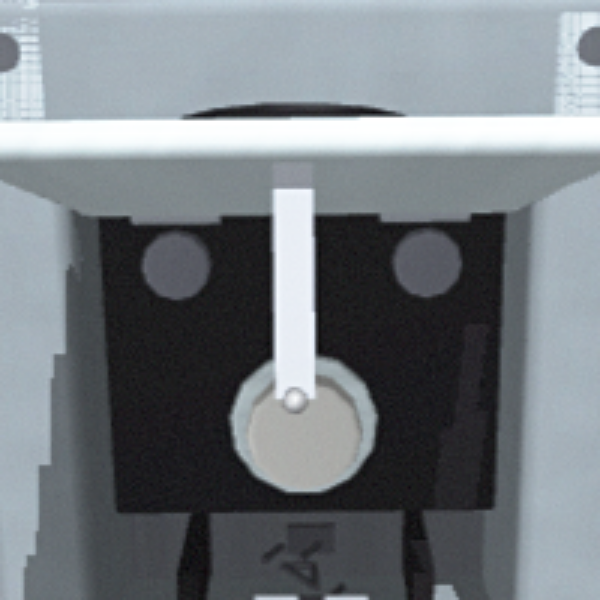

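View pics/s14.png

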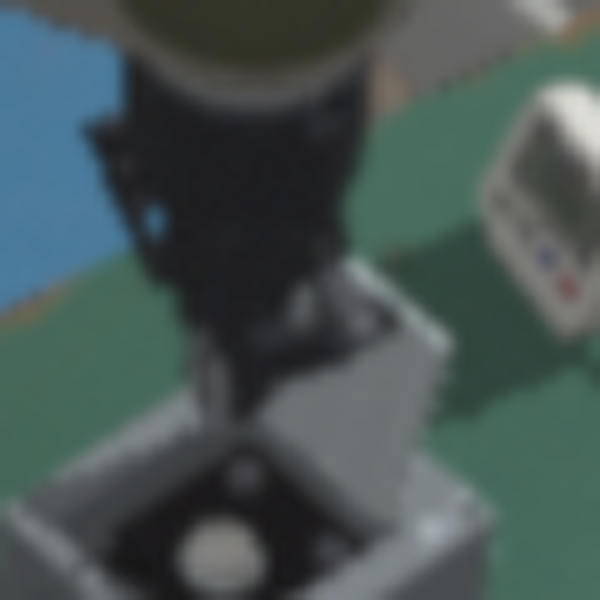

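The rod tip is at about box x +24, z 135, so the gripper body (38–42 mm half depth) could graze it with the tool centred on the button. I'll press the front half of the button instead, with the tool at about box x -19, which leaves clearance.

Call:
apply_moves(
  series=[
    {"gripper": 1, "translation": [-0.5, -0.15, 0], "twist": 0},
    {"gripper": 1, "translation": [0, 0, -1], "twist": 0},
    {"gripper": 1, "translation": [0, 0, -1], "twist": 0},
    {"gripper": 1, "translation": [0, 0, -0.8], "twist": 0},
    {"gripper": 1, "translation": [0, 0, -0.4], "twist": 0},
    {"gripper": 1, "translation": [0, 0, 0], "twist": 0},
  ],
)

```text
t: 10.15
tool_pos: [0.4892, -0.2479, 0.0783]
eef_rot: [[0.996, 0.084, -0.002], [0.084, -0.996, 0.002], [-0.002, -0.002, -1.0]]
contact_force: [0.6, -0.6, -0.8]
width: 0.0
```

```bash
python3 look3.py p15
```

```text
10.15 [ 0.48920145 -0.24788425  0.07828722] [ 0.55747174 -0.59735696 -0.79243106]
```

View pics/p15.png

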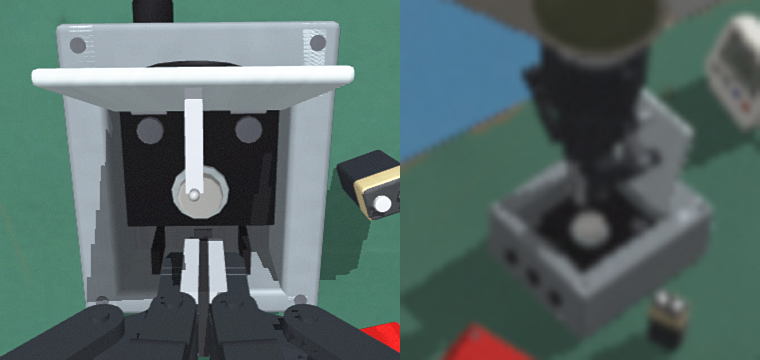

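Call:
apply_moves(
  series=[
    {"gripper": 1, "translation": [0, 0, -0.8], "twist": 0},
    {"gripper": 1, "translation": [0, 0, -0.7], "twist": 0},
    {"gripper": 1, "translation": [0, 0, -0.5], "twist": 0},
    {"gripper": 1, "translation": [0, 0, -0.3], "twist": 0},
    {"gripper": 1, "translation": [0, 0, 0], "twist": 0},
  ],
)

```text
t: 10.67
tool_pos: [0.4894, -0.248, 0.0558]
eef_rot: [[0.997, 0.084, -0.001], [0.084, -0.997, 0.001], [-0.001, -0.001, -1.0]]
contact_force: [-0.1, -0.1, 0.3]
width: -0.0003
```

```bash
python3 look3.py p16
```

```text
10.6667 [ 0.48935641 -0.24804531  0.05584373] [-0.06916926 -0.11728992  0.27399475]
```

View pics/p16.png

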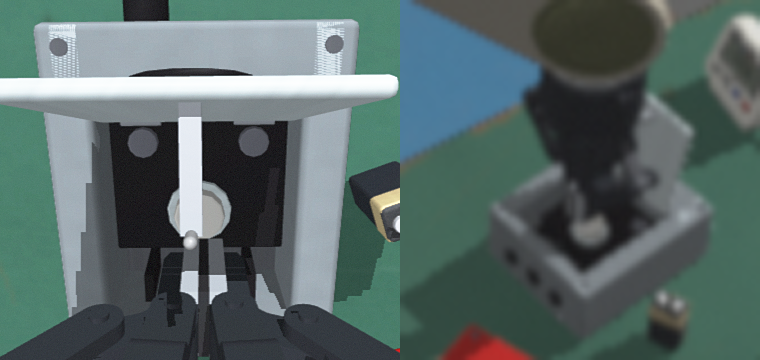

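Call:
apply_moves(
  series=[
    {"gripper": 1, "translation": [0, 0, -0.4], "twist": 0},
    {"gripper": 1, "translation": [0, 0, -0.4], "twist": 0},
    {"gripper": 1, "translation": [0, 0, -0.4], "twist": 0},
    {"gripper": 1, "translation": [0, 0, -0.2], "twist": 0},
    {"gripper": 1, "translation": [0, 0, 0], "twist": 0},
  ],
)

```text
t: 11.18
tool_pos: [0.4894, -0.2481, 0.0421]
eef_rot: [[0.996, 0.084, -0.001], [0.084, -0.996, 0.001], [-0.001, -0.001, -1.0]]
contact_force: [-0.2, 0.4, -0.3]
width: -0.0001
```

```bash
python3 look3.py p17
```

```text
11.1833 [ 0.48943321 -0.24808066  0.0421147 ] [-0.21692835  0.37287157 -0.27221878]
```

View pics/p17.png

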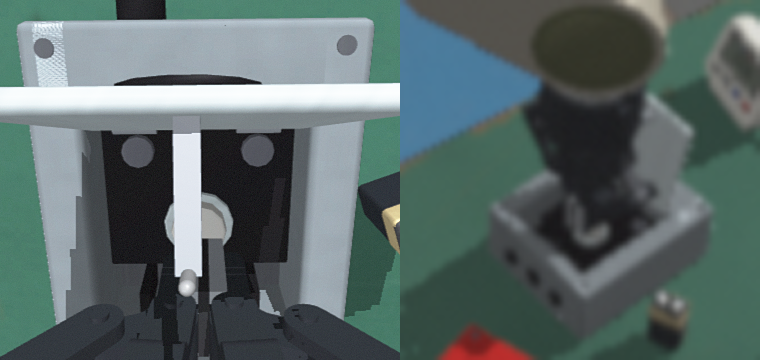

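Call:
apply_moves(
  series=[
    {"gripper": 1, "translation": [0, 0, -0.2], "twist": 0},
    {"gripper": 1, "translation": [0, 0, -0.2], "twist": 0},
    {"gripper": 1, "translation": [0, 0, 0], "twist": 0},
  ],
)

```text
t: 11.53
tool_pos: [0.4895, -0.2482, 0.0384]
eef_rot: [[0.996, 0.084, -0.0], [0.084, -0.996, 0.0], [-0.0, -0.0, -1.0]]
contact_force: [-0.2, 0.8, -0.4]
width: -0.0001
```

Call:
apply_moves(
  series=[
    {"gripper": 1, "translation": [0, 0, -0.2], "twist": 0},
    {"gripper": 1, "translation": [0, 0, 0], "twist": 0},
  ],
)

```text
t: 11.7
tool_pos: [0.4897, -0.2483, 0.0365]
eef_rot: [[0.996, 0.084, 0.0], [0.084, -0.996, -0.0], [0.0, 0.0, -1.0]]
contact_force: [-0.6, 0.0, -0.1]
width: 0.0001
```

Call:
apply_moves(
  series=[
    {"gripper": 1, "translation": [0, 0, -0.2], "twist": 0},
    {"gripper": 1, "translation": [0, 0, 0], "twist": 0},
  ],
)

```text
t: 11.87
tool_pos: [0.4897, -0.2483, 0.0346]
eef_rot: [[0.996, 0.084, 0.0], [0.084, -0.996, -0.0], [0.0, 0.0, -1.0]]
contact_force: [0.6, 0.7, 0.5]
width: -0.0
```

```bash
python3 look3.py p18
```

```text
11.8667 [ 0.48973752 -0.24829757  0.03464508] [0.59798229 0.68003131 0.50309839]
```

View pics/p18.png

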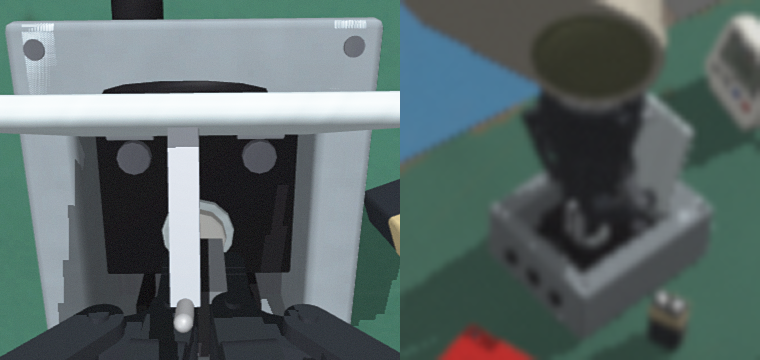

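Call:
apply_moves(
  series=[
    {"gripper": 1, "translation": [0, 0, -0.2], "twist": 0},
    {"gripper": 1, "translation": [0, 0, 0], "twist": 0},
  ],
)

```text
t: 12.13
tool_pos: [0.4896, -0.2482, 0.0325]
eef_rot: [[0.996, 0.084, -0.0], [0.084, -0.996, 0.0], [-0.0, -0.0, -1.0]]
contact_force: [0.3, 0.2, 0.9]
width: -0.0002
```

Call:
apply_moves(
  series=[
    {"gripper": 1, "translation": [0, 0, -0.2], "twist": 0},
    {"gripper": 1, "translation": [0, 0, 0], "twist": 0},
  ],
)

```text
t: 12.3
tool_pos: [0.4896, -0.2482, 0.0305]
eef_rot: [[0.996, 0.084, -0.0], [0.084, -0.996, 0.0], [-0.0, -0.0, -1.0]]
contact_force: [0.1, -0.3, -0.7]
width: 0.0002
```

Run:
```python
from h import *
s=state();print(s['tool_pos'],s['contact_force'])
w=Cam('wrist');cv2.imwrite('pics/w19.png',cv2.resize(w.img[220:420,220:420],(600,600)))
print(w.proj([.4975,-.2465,.05]),w.proj([.4975,-.2465,.043]))
```

```text
[ 0.48962471 -0.24824638  0.03052103] [ 0.12762269 -0.26851062 -0.66460369]
[314.67701506 310.46883664] [315.04498726 301.44061818]
```

View pics/w19.png

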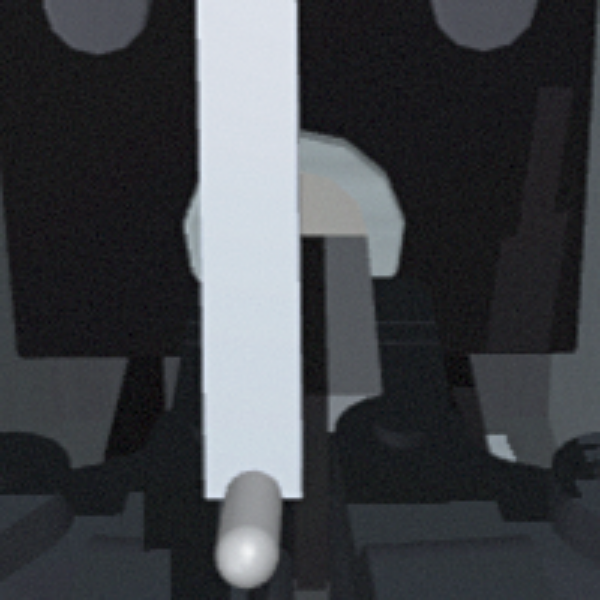

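Run:
```python
from h import *
s=state();print(s['t'],s['contact_force'])
w=Cam('wrist');im=cv2.resize(w.img[220:420,220:420],(600,600))
a=np.linspace(0,2*np.pi,60)
for z,r,col in((.05,.0105,(0,0,255)),(.043,.0105,(0,255,0)),(.043,.0145,(255,0,0))):
    pts=np.array([(w.proj([.4975+r*np.cos(t),-.2465+r*np.sin(t),z])-220)*3 for t in a]).astype(int)
    cv2.polylines(im,[pts],True,col,1)
R=np.array(s['eef_rot']);p=np.array(s['tool_pos'])
for e in(-.02,-.012,0):
  pts=np.array([(w.proj(p+R@np.array([x,y,e]))-220)*3 for x,y in((.011,-.008),(.011,.008),(-.011,.008),(-.011,-.008))]).astype(int)
  cv2.polylines(im,[pts],True,(0,255,255),1);print(e,pts.tolist())
cv2.imwrite('pics/w20.png',im)
```

```text
12.35 [0.36916305 0.1893909  0.33631733]
-0.02 [[223, 249], [363, 249], [360, 415], [227, 415]]
-0.012 [[227, 219], [360, 219], [358, 379], [230, 379]]
0 [[233, 179], [357, 179], [355, 330], [236, 330]]
```

View pics/w20.png

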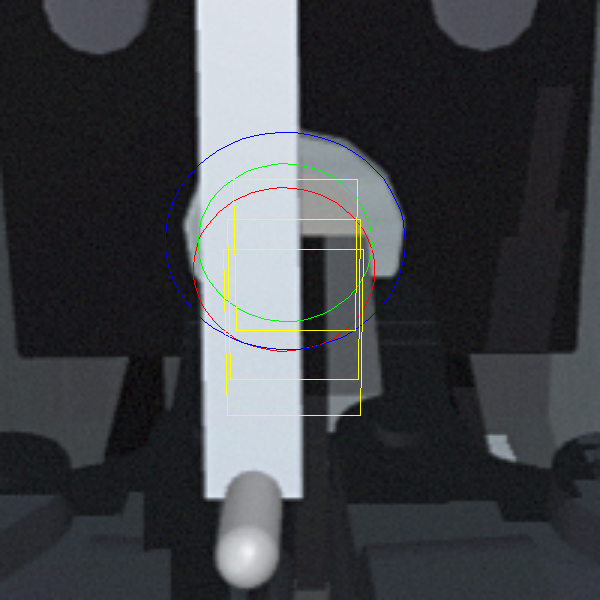

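Call:
apply_moves(
  series=[
    {"gripper": 1, "translation": [0, 0, -0.2], "twist": 0},
    {"gripper": 1, "translation": [0, 0, 0], "twist": 0},
  ],
)

```text
t: 12.57
tool_pos: [0.4897, -0.2483, 0.0304]
eef_rot: [[0.996, 0.084, 0.001], [0.084, -0.996, -0.001], [0.001, 0.001, -1.0]]
contact_force: [-6.4, 3.4, 18.7]
width: 0.0001
```

Call:
apply_moves(
  series=[
    {"gripper": 1, "translation": [0, 0, -0.2], "twist": 0},
    {"gripper": 1, "translation": [0, 0, 0], "twist": 0},
  ],
)

```text
t: 12.73
tool_pos: [0.4897, -0.2483, 0.0303]
eef_rot: [[0.996, 0.084, 0.001], [0.084, -0.996, -0.002], [0.001, 0.002, -1.0]]
contact_force: [-11.7, 7.3, 38.1]
width: -0.0001
```

Run:
```python
from h import *
s=state();print(s['tool_pos'],s['contact_force'])
w=Cam('wrist');cv2.imwrite('pics/w21.png',cv2.resize(w.img[220:420,220:420],(600,600)))
```

```text
[ 0.48973366 -0.24833296  0.03029385] [-11.74075314   7.28338273  38.06382991]
```

View pics/w21.png

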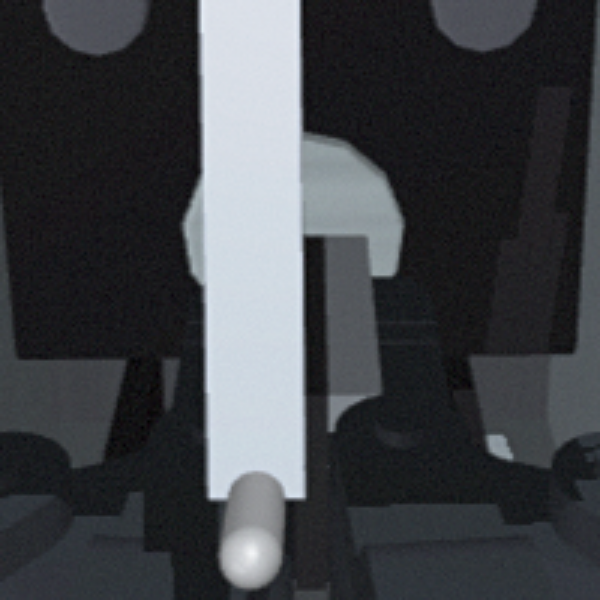

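Hard stop at TCP z 0.030, which puts the tip at z ≈ 0.043, the button's home height. The beige button top is no longer visible behind the collar rim. Withdrawing to check.

Call:
apply_moves(
  series=[
    {"gripper": 1, "translation": [0, 0, 0.5], "twist": 0},
    {"gripper": 1, "translation": [0, 0, 1], "twist": 0},
    {"gripper": 1, "translation": [0, 0, 2], "twist": 0},
    {"gripper": 1, "translation": [0, 0, 2.5], "twist": 0},
    {"gripper": 1, "translation": [0, 0, 2.5], "twist": 0},
    {"gripper": 1, "translation": [-1, 0, 2.5], "twist": 0},
    {"gripper": 1, "translation": [-2.5, 0, 2.5], "twist": 0},
    {"gripper": 1, "translation": [-2.5, 0, 2.5], "twist": 0},
    {"gripper": 1, "translation": [-2.5, 0, 2], "twist": 0},
    {"gripper": 1, "translation": [-2, 0, 0], "twist": 0},
    {"gripper": 1, "translation": [0, 0, 0], "twist": 0},
    {"gripper": 1, "translation": [0, 0, 0], "twist": 0},
  ],
)

```text
t: 13.78
tool_pos: [0.3843, -0.2484, 0.2072]
eef_rot: [[0.997, 0.082, 0.001], [0.082, -0.997, -0.0], [0.001, 0.0, -1.0]]
contact_force: [-0.1, 0.2, 0.6]
width: 0.0003
```

Run:
```python
from h import *
s=state();print(s['t'],s['tool_pos'],s['contact_force'])
w=Cam('wrist')
print([(d['score'],d['point']) for d in place_of('box_round_reset_top','wrist')])
c=Cam('scene')
cv2.imwrite('pics/p22.png',np.hstack([cv2.resize(w.img[0:140,240:440],(500,350)),cv2.resize(c.img[216:306,277:352],(292,350),interpolation=cv2.INTER_CUBIC)]))
```

```text
13.7833 [ 0.38426185 -0.24835975  0.20719963] [-0.12773931  0.18077374  0.58455753]
[(0.45, [0.506, -0.2452, -0.0014])]
```

View pics/p22.png

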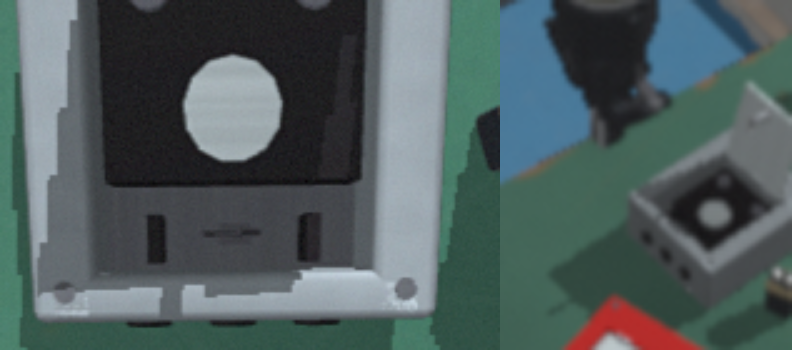

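The button is flush: the disc at wrist crop (232,107) now shows only the collar face, with no raised beige top. The hatch still stands open. Last check from above, then hand in.

Run:
```python
from h import *
c=Cam('top');s=state();print(s['t'],s['contact_force'])
old=cv2.imread('pics/top0.png')
cv2.imwrite('pics/t23.png',np.hstack([cv2.resize(old[170:310,290:500],(400,267)),cv2.resize(c.img[170:310,290:500],(400,267))]))
for r in((slice(275,305),slice(115,235)),(slice(180,235),slice(305,440))):print(cv2.absdiff(old[r],c.img[r]).mean(),(cv2.absdiff(old[r],c.img[r]).max(axis=2)>40).sum())
```

```text
13.9833 [ 0.04157164  0.81440819 -0.27935305]
14.228055555555555 456
1.9308193041526376 70
```

View pics/t23.png

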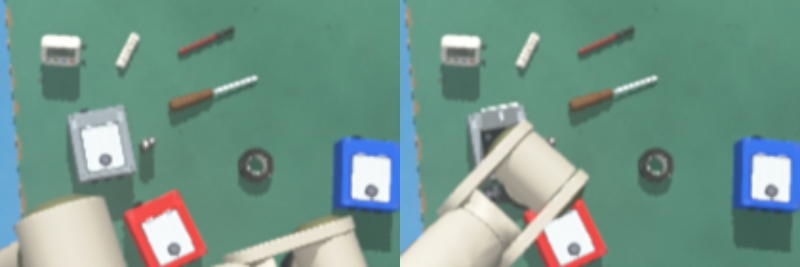

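The loose things on the green table are unmoved, and the hatch stands open at the back of the box. The ribbed-box area differs from the start (456 px), so I'll look at that.

Run:
```python
from h import *
c=Cam('top');old=cv2.imread('pics/top0.png')
cv2.imwrite('pics/t24.png',np.hstack([cv2.resize(x[250:330,110:250],(400,229)) for x in(old,c.img)]))
```

```text
(no output)
```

View pics/t24.png

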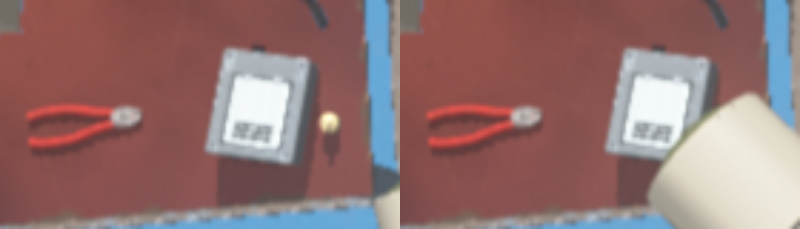

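The elbow only hides the weight from this viewpoint, high above the table. The ribbed hatch is shut and the nippers are unmoved.

```bash
python3 -c "
from station import *
print(job_done())"
```

```text
the job is handed in; nothing more can be done
None
```

I pressed the round thumb pad of the grey box (the one by the battery) to its stop with the shut fingertips and let go. The hatch sprang open and stayed open by itself. I then pushed the white reset button home and withdrew. The job was handed in at about 14 s of the 40 s allowed, and I got no verdict back.

**Last checks**
- **Hatch:** it stands open in the wrist, scene and top pictures. While it was open I measured its upper edge where the 1.80 rad stop puts it.
- **Reset button:** it is flush in its collar, with no raised top visible. The press ended on a hard stop at tip height of about 43 mm, which is the button's home height.
- **Ribbed box and loose things:** the ribbed hatch is shut. The nippers and the things on the green table match the first picture, except the battery, which the arm partly covered; I last saw it standing in place just after the press. The arm touched nothing at the end.

**What disagreed or could not be checked**
- **Fingertip position:** the real fingertips stood about 12–16 mm behind the TCP, not 25 mm ahead of it as stated. I went by guarded descent, pictures and force instead.
- **Reset button force:** the expected 3 N of friction did not show in the readings during the button's travel. The force then jumped to 18.7 N and 38 N at the stop, where the fingers probably also rested on the collar.
- **Button network:** in its last look it gave only an implausible low-score point for the button (0.45, at table height), so I judged the button from the picture.
- **Brass weight:** the elbow hid it from the top camera in the final picture, so I could not confirm it by sight. The arm passed high above it.

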